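# Hold the test jig's guard open

## Robot

A 6-joint arm with a two-finger parallel gripper is mounted at the origin on the work surface. World frame = base frame: x ahead of the robot, y to its left, z up, the work surface at z = 0. Lengths are in mm, angles in rad, forces in N, time in s.
With the tool pointing down it reaches from about 350 to 725 mm from the base axis. Payload 6 kg.
Tool frame: the origin (TCP) lies at the very end of the fingers, on their centre line; the grasp point (between the pads) lies bot.grip_point_offset behind it (bot.grip_point_offset is the distance from the TCP to the grasp point, in mm); z points along the fingers, y is the line along which they close (so a half turn about z gives the same grasp; the last joint's range is limited). The gripper opens to 85 mm and grips with 20 to 120 N. Pads are 22 mm wide; open, the fingers measure 114 mm over their backs; the gripper's body (76 mm by 85 mm) begins 54 mm behind the grasp point. The pads swing forward as they close: fully open they stand 13 mm farther back than shut.
Start: joints at [1.575, 0.04, 0.085, 0, -1.615, -0.334], TCP at [194.286, 567.65, 231.261] pointing down, gripper open.
Joint ranges: [-2.56, 2.56], [-1.29, 2.01], [-1.08, 1.49], [-3.29, 1.98], [-2.81, -0.18], [-2.99, 2.99]. Speed limits (rad/s): [2.57, 2.57, 3.01, 3.14, 3.14, 3.14].

## Interface

Orientations are given as a unit quaternion [x, y, z, w].
In Python, from rig import status, grab_frame, calibration, bot gives the robot as it stands. The module is installed in compiled form; this text tells all that it offers.
- The arm moves only by the shell command python3 -m crank 'ROWS' [OPENING]. ROWS is JSON, a list of rows, each a list of 4 numbers: the shift along the tool's x, y, z in units of 50 mm (1.0 is 50 mm), then the turn about the tool's z in units of 6 degrees (1.0 is 6 degrees). A call has exactly 10 rows; each row shifts and turns the commanded pose from where the row before left it, along the tool's axes as they then stand; what a row does not reach is not made up. A row lasts 1/10 s, in which the tool goes at most 50 mm and 8.59 degrees, less where a joint would pass 70% of its speed; a pose out of reach is approached as far as the arm can. A call is refused whole if a number of a shift passes 1 or a number of a turn 1, either way. A call with a gripper value outside its range is refused whole. OPENING is the closure, from 0 (fully open) to 1 (shut), set as the call begins (- or left out, the last holds). The fingers move at their own pace and stop on an object; the grip force is fixed at half the most. Time passes only in rows, so rows that do not move let the fingers close, or fill a call up. It gives the time, the measured TCP pose, the force, the opening and the grip force at its end, in the units of the state.
- status.state(): the state, without advancing time (a new reading comes with each control period).
- grab_frame(name): name is "scene" or "top" or "wrist"; returns the picture (400x640x3 uint8, red, green, blue); there is no depth.
- calibration(name): a dict with "vfov" (degrees; the focal length in pixels is half the picture's height over the tangent of half this angle, whatever the lens; pixels are square), "cx", "cy" (the principal point, pixels), "rvec" (rotation vector, rad) and "tvec" (3), from world to camera coordinates, as OpenCV has them; the wrist camera has in their place "tool_from_camera" (4x4, takes a point from camera to tool coordinates, whose origin is the TCP and whose axes are the flange's). Camera axes: x right, y down, z forward; pixel columns grow to the right and rows downward; lengths in mm; the calibration is good to about 2 mm. A picture is of the moment at which its call begins: read the wrist's pose just before it. calibration takes no time and is no camera call.
- bot.sign_off(): hands the job in; it is judged then, once.
The state is a dict: "time_s": time; "q": joint angles; "joint_vel": joint speeds; "effort": joint torques, N m; "position": TCP position; "orientation": TCP orientation; "force": force on the tool from outside, world axes, zero at the start; "ft_torque": the same for the moment, N m; "opening": opening from 0.0 (shut) to 1.0 (fully open); "grip_force": force on a finger pad.
Only numpy, scipy, OpenCV 4.12 (cv2) and the standard library are available. Lean on these libraries where they do the work, as an engineer would, in place of code of your own. Each camera call takes 0.05 s, during which the arm holds its last target. There are 200 camera calls.

## Task

The clear guard of the graphics-card test jig is kept shut by the red-handled toggle clamp beside it. Swing the clamp back over centre, away from the guard, until it lies at its open stop, then raise the guard by its yellow handle to 50 degrees open (0 is shut) and hold it there so that a colleague on the far side can reach the card: finish while still holding it, since it falls shut if let go. Leave the fan, cup and flask around the jig where they stand.

Things in the scene. Friction and masses are not known exactly. Their poses are not given: they have to be found in the camera images.
- jig: the fixed test jig: an aluminium base plate 200 x 330 x 10 mm carrying a grey tray 160 (x) x 220 (y) x 80 mm high with a graphics card in it. Origin at table level under the centre of the tray; z up; +x points from the guard's hinge to its free edge (away from the robot, up to about 15 degrees of yaw); +y towards the toggle clamp. The base plate spans y from -145 to 185 mm
- lid (a joint): angle of the guard in rad: 0 shut (level on the tray), grows as its far edge is raised, 50 degrees is 0.873; stop at 1.7. It weighs about 0.4 kg, turns freely and falls shut
- lid_hinge (a point): middle of the guard's hinge line, which runs along the jig's y axis above the tray's near wall, 84 mm above the table. The guard is a panel 160 mm long from the hinge to the free edge, 220 mm wide and 8 mm thick, with a black frame and a clear middle; its underside is 80 mm and its top 88 mm above the table when shut
- lid_grip (a point): middle of the guard's handle: a round yellow bar 12 mm in diameter and 110 mm long, parallel to the hinge, on a post at each end; its axis lies 142 mm from the hinge line along the panel and 38 mm above the panel's top (42 mm above the hinge). The round bar may turn between the fingers as the guard rises
- clamp (a joint): angle of the toggle clamp in rad: 0 clamped, with its arm leaning 0.26 rad past upright towards the robot side (jig -x); upright at 0.26; open stop at 1.75, where the arm lies almost level pointing to the jig's +x. Its own weight makes it drop to whichever side of upright it leans; a light push (under 2 N) moves it. While it is clamped its steel finger blocks the guard
- clamp_pivot (a point): the clamp's pivot on its axis, which runs along the jig's y, at jig x 68, y 135 mm, 28.5 mm above the table
- clamp_handle (a point): point on the axis of the clamp's red round handle (18 mm diameter), 100 mm from the pivot; the red sleeve reaches from 72 to 127 mm from the pivot. Below it, 68 mm from the pivot, a 10 mm steel finger reaches 40 mm from the arm towards the guard (jig -y), just above the guard's edge when clamped
- fan: bystander: black case fan 120 x 120 x 25 mm lying flat, origin under its centre
- cup: bystander: white cup 72 mm wide, 85 mm high, standing, origin under its centre
- flask: bystander: steel flask 74 mm wide, 200 mm high, standing, origin under its centre

How it is judged:
By the outcome, as a careful person would: the job done as asked, in the order asked, and still so for the second after the job is handed in, while the arm keeps its last pose, push and grip.
It also fails if it takes over 45 s, if anything falls off the work surface, if the arm or the gripper's body presses on something with over 40 N, if the wrist force passes 120 N, or if a joint passes its speed limit or range.

## Working session

There is one attempt and no reset: what is moved stays moved. The work goes in short steps, Python scripts to look and compute and a shell command to move; the robot and the scene stay as the last step left them, time stands still between calls to the robot, and variables do not carry over. Pictures are saved under pics/ and viewed, at most 10 in all, crops included, and the job is handed in when it is done.

```bash
mkdir -p pics; python3 - <<'E'
from rig import status, grab_frame, calibration, bot
import cv2
for n in("scene","top"):
    cv2.imwrite(f"pics/{n}0.png",grab_frame(n)[:,:,::-1]); print(n,calibration(n))
print(calibration("wrist"),bot.grip_point_offset); print(status.state())
E
```

```text
scene {'vfov': 54.87053944755281, 'cx': 321.5634249931471, 'cy': 197.57976389849654, 'rvec': array([ 2.00569432,  1.37744853, -0.595934  ]), 'tvec': array([-125.60776907, -318.34330653, 1518.1924483 ])}
top {'vfov': 50.72704805201983, 'cx': 323.2326188926935, 'cy': 198.30688461656672, 'rvec': array([ 2.1087585 , -2.10208509,  0.22077067]), 'tvec': array([ -56.50452326,  563.70427045, 1027.93485782])}
{'vfov': 69.7879352915616, 'cx': 318.9678580491141, 'cy': 202.69018220325586, 'tool_from_camera': array([[ 7.42836950e-04, -9.64430337e-01, -2.64336100e-01,
         6.64068844e+01],
       [ 9.99999721e-01,  6.96313742e-04,  2.69696976e-04,
        -2.35344243e-01],
       [-7.60430867e-05, -2.64336226e-01,  9.64430585e-01,
        -1.43514497e+02],
       [ 0.00000000e+00,  0.00000000e+00,  0.00000000e+00,
         1.00000000e+00]])} 18.700000000000003
{'time_s': 0.1, 'q': array([ 1.57471982e+00,  4.07604276e-02,  8.38969634e-02, -4.12162581e-04,
       -1.61548415e+00, -3.33677701e-01]), 'joint_vel': array([ 0.00114721, -0.00157396,  0.00276035,  0.0009467 ,  0.00065239,
       -0.00111909]), 'effort': array([-5.67755240e-03, -3.69345903e+01,  3.48279798e+01,  6.95158526e+00,
       -4.51271320e-03,  3.72388882e-06]), 'position': array([194.13244326, 567.414196  , 230.3654887 ]), 'orientation': array([ 9.86439701e-01, -1.64122127e-01, -7.26479623e-05,  7.99209072e-04]), 'force': array([-0.43319763, -0.6011536 , -0.09762545]), 'ft_torque': array([-0.00933583,  0.01326601, -0.01841576]), 'grip_force': 0.0, 'opening': 1.0006253348835643}
```

View pics/scene0.png

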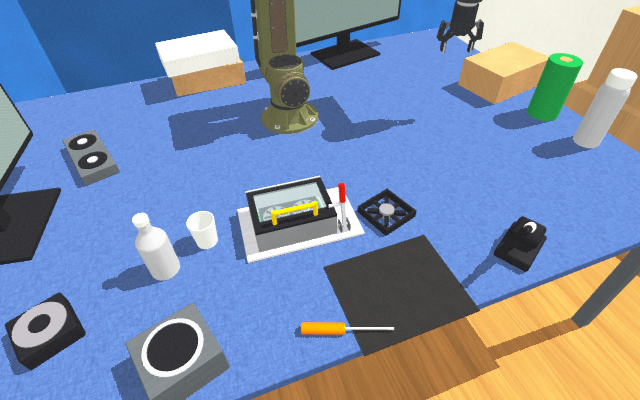

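View pics/top0.png

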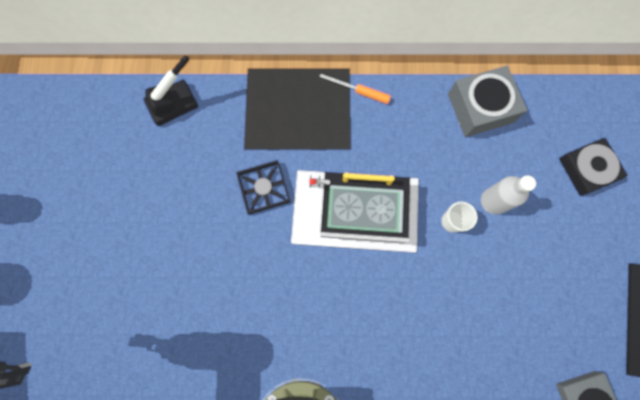

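The scene view shows the jig in front of the robot, the red handle at about (342,195) and the yellow bar at about (295,208). In the top view the yellow bar runs (345–393,178), the red handle is at (315,182), the fan at (263,187) and the white base plate spans (293–419,172–250).

```bash
cat > h.py <<'E'
import numpy as np, cv2
from rig import status, grab_frame, calibration, bot
from scipy.spatial.transform import Rotation as R
def cam(n,st=None):
    c=calibration(n); f=200/np.tan(np.radians(c["vfov"]/2))
    K=np.array([[f,0,c["cx"]],[0,f,c["cy"]],[0,0,1]])
    if n=="wrist":
        T=c["tool_from_camera"]; Rt=R.from_quat(st["orientation"]).as_matrix()
        return K,Rt@T[:3,:3],Rt@T[:3,3]+st["position"]
    M=R.from_rotvec(c["rvec"]).as_matrix(); return K,M.T,-M.T@c["tvec"]
def ray(n,uv,st=None):
    K,A,o=cam(n,st); d=A@np.linalg.solve(K,[*uv,1]); return o,d/np.linalg.norm(d)
def onz(n,uv,z,st=None):
    o,d=ray(n,uv,st); return o+d*(z-o[2])/d[2]
def cross(a,b):
    (o,d),(p,e)=a,b; s=np.linalg.lstsq(np.c_[d,-e],p-o,rcond=None)[0]
    A=o+s[0]*d;B=p+s[1]*e; return (A+B)/2,np.linalg.norm(A-B)
def mask(im,col):
    h=cv2.cvtColor(im,cv2.COLOR_RGB2HSV)
    r={"yellow":((22,150,120),(35,255,255)),"red":((0,150,100),(6,255,255))}[col]
    return cv2.inRange(h,*r)
def blobs(m,mn=8):
    n,l,s,c=cv2.connectedComponentsWithStats(m); out=[]
    for i in range(1,n):
        if s[i,4]>=mn:
            r=cv2.minAreaRect(cv2.findContours((l==i).astype(np.uint8),0,1)[0][0]); out.append((s[i,4],c[i].round(1),cv2.boxPoints(r).round(1).tolist()))
    return sorted(out,key=lambda t:-t[0])
E
python3 - <<'E'
from h import *
for n in("scene","top"):
    im=cv2.imread(f"pics/{n}0.png")[:,:,::-1].copy()
    for c in("yellow","red"):
        for b in blobs(mask(im,c))[:3]: print(n,c,b)
im=cv2.imread("pics/top0.png"); m=cv2.inRange(cv2.cvtColor(im,cv2.COLOR_BGR2HSV),(0,0,225),(180,40,255))
m[:160]=0;m[260:]=0;m[:,:285]=0;m[:,430:]=0
b=blobs(m,100)[0];print(b)
pts=cv2.findContours(m,0,1)[0]; p=np.vstack(pts)[:,0]
for q in cv2.boxPoints(cv2.minAreaRect(p)): print(onz("top",q,10).round(1))
E
```

```text
scene yellow (np.int32(298), array([294. , 210.3]), [[269.29998779296875, 210.8000030517578], [316.3999938964844, 200.5], [319.5, 214.39999389648438], [272.3999938964844, 224.8000030517578]])
scene yellow (np.int32(232), array([324.5, 326.2]), [[302.0, 324.0], [344.0, 324.0], [344.0, 329.0], [302.0, 329.0]])
scene red (np.int32(101), array([341.6, 192.6]), [[339.0, 184.0], [344.0, 184.0], [344.0, 202.0], [339.0, 202.0]])
top yellow (np.int32(173), array([367.4, 179. ]), [[342.5, 180.89999389648438], [343.0, 174.89999389648438], [393.1000061035156, 179.0], [392.6000061035156, 185.0]])
top red (np.int32(16), array([312.6, 181.4]), [[311.0, 180.0], [315.0, 180.0], [315.0, 183.0], [311.0, 183.0]])
(np.int32(2485), array([321.8, 218.8]), [[290.70001220703125, 242.8000030517578], [295.8999938964844, 169.8000030517578], [420.1000061035156, 178.60000610351562], [414.8999938964844, 251.60000610351562]])
[454.4  31.3  10. ]
[654.9  21.   10. ]
[ 630.5 -318.4   10. ]
[ 432.1 -295.7   10. ]
```

```bash
python3 - <<'E'
from h import *
a=onz("top",(343,177.5),126);b=onz("top",(392.5,182),126);print("bar",a.round(1),b.round(1),np.linalg.norm(a-b))
print("bar2",cross(ray("top",(367.7,178.5)),ray("scene",(293,206.5))))
yaw=np.arctan2((a-b)[0],(a-b)[1])*-1;print("yaw",np.degrees(yaw))
print("red",cross(ray("top",(312.8,181.4)),ray("scene",(341.6,192.6))))
m=(a+b)/2;X=np.array([np.cos(yaw),np.sin(yaw)]);Y=np.array([-X[1],X[0]])
# lid_grip in jig: x=-80+142=62 if hinge at -80
o=m[:2]-62*X;print("origin",o,"pivot",o+68*X+135*Y,"handle",o+(68-100*np.sin(.26))*X+135*Y,"centre of plate by bar",o+20*Y)
for n,uv,z in(("fan",(263,187),25),("cup",(459,210),85)):print(n,onz("top",uv,z).round())
s=status.state();print(R.from_quat(s["orientation"]).as_matrix().round(3))
E
```

```text
bar [ 601.9 -103.3  126. ] [ 590.8 -224.   126. ] 121.18056311117334
bar2 (array([ 598.11728616, -165.01940826,  129.36837878]), np.float64(3.4928954590719274))
yaw -5.24864680382025
red (array([592.05735268, -29.45280627, 125.13469224]), np.float64(0.002890103113029711))
origin [ 534.57569394 -157.97544778] pivot [614.64011944 -29.76200165] handle [589.03985586 -27.41027761] centre of plate by bar [ 536.40525594 -138.05930601]
fan [602. 107.  25.]
cup [ 529. -395.   85.]
[[ 0.946 -0.324 -0.   ]
 [-0.324 -0.946 -0.002]
 [ 0.     0.002 -1.   ]]
```

The bar (about 597,-164,126), the red handle (about 590,-28,125) and a jig yaw of about -5° agree with each other and with the given sizes. I'll move above the jig and turn the tool.

```bash
python3 -m crank '[[0.7,0.68,-0.04,0],[0.7,0.68,-0.04,0],[0.7,0.68,-0.04,0],[0.7,0.68,-0.04,0],[0.7,0.68,-0.04,0],[0.7,0.68,-0.04,0],[0.7,0.68,-0.04,0],[0.7,0.68,-0.04,0],[0.7,0.68,-0.04,0],[0.7,0.68,-0.04,0]]' 1
python3 -m crank '[[0.7,0.68,0,0],[0.7,0.68,0,0],[0.7,0.68,0,0],[0.7,0.68,0,0],[0.7,0.68,0,0],[0,0,0,1],[0,0,0,1],[0,0,0,1],[0,0,0,1],[0,0,0,1]]'
python3 -m crank '[[0,0,0,1],[0,0,0,1],[0,0,0,1],[0,0,0,1],[0,0,0,1],[0,0,0,1],[0,0,0,1],[0,0,0,0.7],[0,0,0,0],[0,0,0,0]]'
python3 - <<'E'
from h import *
s=status.state(); im=grab_frame("wrist"); cv2.imwrite("pics/w1.png",im[:,:,::-1])
print(s["position"],s["q"].round(2),R.from_quat(s["orientation"]).as_matrix().round(3))
for c in("yellow","red"):
    for b in blobs(mask(im,c),100)[:2]:
        print(c,b)
        for q in b[2]+[b[1]]: print(onz("wrist",q,126,s).round(1))
E
```

```text
time_s: 1.1
position: [415.6, 130.7, 251.4]
orientation: [0.986, -0.164, 0.0, -0.0]
force: [1.6, 0.5, 0.4]
opening: -0.002
grip_force: 0.0
time_s: 2.1
position: [525.7, -84.9, 250.8]
orientation: [0.909, -0.416, -0.0, 0.0]
force: [0.4, 0.3, 0.1]
opening: -0.0
grip_force: 0.0
time_s: 3.1
position: [525.7, -84.8, 251.0]
orientation: [-0.676, 0.737, 0.0, -0.0]
force: [0.1, 0.6, -0.3]
opening: 0.0
grip_force: 0.0
[525.74626357 -84.8427513  251.02541945] [ 0.22 -0.14 -0.05 -0.   -1.66 -0.3 ] [[-0.087 -0.996 -0.   ]
 [-0.996  0.087 -0.   ]
 [ 0.     0.    -1.   ]]
yellow (np.int32(2178), array([226.6, 109.5]), [[209.3000030517578, 39.5], [235.6999969482422, 36.599998474121094], [252.10000610351562, 182.8000030517578], [225.60000610351562, 185.6999969482422]])
[ 605.4 -227.3  126. ]
[ 583.  -227.5  126. ]
[ 587.6 -102.9  126. ]
[ 613.2 -102.2  126. ]
[ 600.5 -170.7  126. ]
yellow (np.int32(572), array([ 28.2, 116.6]), [[21.700000762939453, 153.60000610351562], [26.0, 76.80000305175781], [35.0, 77.30000305175781], [30.600000381469727, 154.10000610351562]])
[ 796.1 -148.5  126. ]
[ 768.8 -212.3  126. ]
[ 761.2 -211.2  126. ]
[ 788.1 -147.4  126. ]
[ 778.6 -180.   126. ]
red (np.int32(138), array([261.3, 266.1]), [[253.0, 259.0], [269.0, 259.0], [269.0, 273.0], [253.0, 273.0]])
[598.4 -24.  126. ]
[582.1 -22.6 126. ]
[584.2  -6.7 126. ]
[600.7  -8.2 126. ]
[591.  -15.3 126. ]
```

View pics/w1.png

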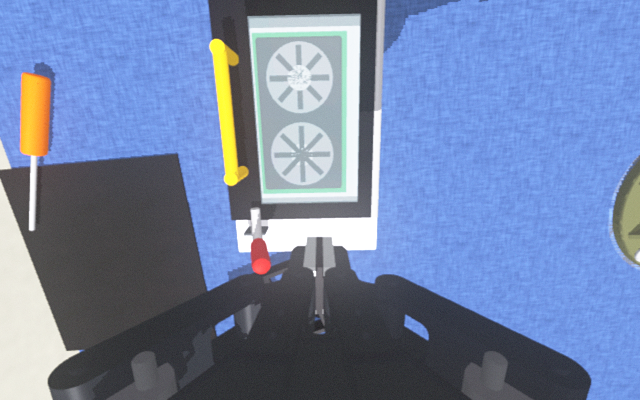

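The wrist view shows the bar from (217,46) to (232,178) and the red tip at (262,266), which casts to about (584,-28) at its height of 151, as expected. The fingers are shut. Next I go down on the robot side of the handle and push it over.

```bash
python3 -m crank '[[-0.58,0.05,0,0],[-0.58,0.05,0,0],[0,0,0.45,0],[0,0,0.45,0],[0,0,0.45,0],[0,0,0.45,0],[0,0,0.45,0],[0,0,0.45,0],[0,0,0,0],[0,0,0,0]]'
python3 -m crank '[[0,-0.2,0,0],[0,-0.2,0,0],[0,-0.2,0,0],[0,-0.15,0,0],[0,-0.15,0,0],[0,-0.15,0,0],[0,-0.15,0,0],[0,-0.15,0,0],[0,-0.15,0,0],[0,-0.15,0,0]]'
python3 - <<'E'
from h import *
s=status.state(); im=grab_frame("scene");cv2.imwrite("pics/s2.png",cv2.resize(im[140:290,220:440,::-1],None,fx=3,fy=3))
print(blobs(mask(im,"red"))[:2])
E
```

```text
time_s: 4.15
position: [526.1, -26.9, 116.9]
orientation: [-0.675, 0.738, -0.0, -0.0]
force: [0.6, 0.2, 1.8]
opening: -0.002
grip_force: 0.0
time_s: 5.15
position: [608.7, -34.0, 116.2]
orientation: [-0.675, 0.738, 0.0, -0.0]
force: [0.3, -0.7, 0.1]
opening: -0.004
grip_force: 0.1
[(np.int32(96), array([346.6, 201.7]), [[342.79998779296875, 209.8000030517578], [344.20001220703125, 193.60000610351562], [350.3999938964844, 194.10000610351562], [349.1000061035156, 210.3000030517578]])]
```

View pics/s2.png

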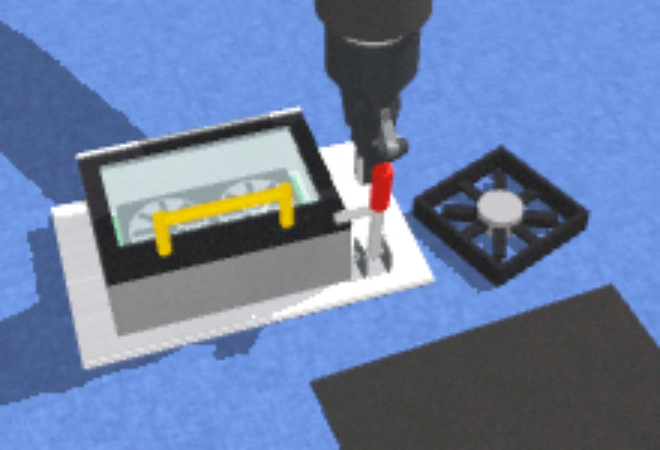

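The handle, now at scene (347,202), stands about upright with the fingers right behind it, so I keep pushing.

```bash
python3 -m crank '[[0,-0.15,0,0],[0,-0.15,0,0],[0,-0.15,0,0],[0,-0.15,0,0],[0,-0.15,0,0],[0,-0.15,0,0],[0,-0.1,0,0],[0,-0.1,0,0],[0,0,0,0],[0,0,0,0]]'
python3 - <<'E'
from h import *
s=status.state(); im=grab_frame("scene");cv2.imwrite("pics/s3.png",cv2.resize(im[140:290,220:440,::-1],None,fx=3,fy=3))
print(blobs(mask(im,"red"))[:2])
c=calibration("scene");K=cam("scene")[0]
ya=np.radians(-5.1)
for a in(0.26,1.0,1.75):
    t=a-.26;X=np.array([np.cos(ya),np.sin(ya),0]);P=np.array([614.6,-29.8,28.5])+100*(np.sin(t)*X+[0,0,np.cos(t)])
    print(a,cv2.projectPoints(P,c["rvec"],c["tvec"],K,None)[0].ravel())
E
```

```text
time_s: 6.2
position: [662.9, -38.9, 116.2]
orientation: [-0.675, 0.738, 0.0, -0.0]
force: [0.2, -0.0, 0.8]
opening: -0.0
grip_force: 0.0
[(np.int32(105), array([356.9, 248.7]), [[349.3999938964844, 241.8000030517578], [355.0, 239.0], [363.3999938964844, 255.8000030517578], [357.79998779296875, 258.6000061035156]])]
0.26 [344.83659058 197.25364109]
1.0 [352.77110944 222.3948825 ]
1.75 [355.7623861  248.08709221]
```

View pics/s3.png

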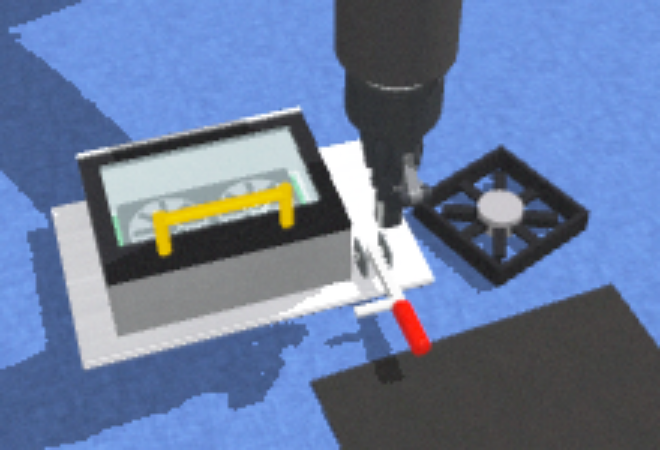

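The clamp lies at its open stop: the handle is at (357,249), against a predicted (356,248). Next I go up and over the bar with the gripper opening.

```bash
python3 -m crank '[[0,0,-0.6,0],[0,0,-0.6,0],[0,0,-0.6,0],[0,0,-0.2,0],[0.65,0.28,0,0],[0.65,0.28,0,0],[0.65,0.28,0,0],[0.65,0.28,0,0],[0,0,0,0],[0,0,0,0]]' 0
python3 - <<'E'
from h import *
s=status.state(); im=grab_frame("wrist"); cv2.imwrite("pics/w4.png",im[:,:,::-1])
print(s["position"],s["orientation"],s["opening"])
for b in blobs(mask(im,"yellow"),100)[:2]:
        print(b)
        for q in b[2]+[b[1]]: print(onz("wrist",q,126,s).round(1))
E
```

```text
time_s: 7.25
position: [595.2, -163.9, 216.3]
orientation: [-0.674, 0.738, 0.0, 0.0]
force: [0.1, -0.1, -0.1]
opening: 0.999
grip_force: 0.0
[ 595.16438039 -163.89776548  216.25561919] [-6.74477795e-01  7.38295113e-01  2.26944846e-05  1.69680518e-04] 0.9992849039205369
(np.int32(1803), array([310.2, 196.4]), [[300.79998779296875, 131.10000610351562], [315.8999938964844, 130.8000030517578], [318.8999938964844, 264.70001220703125], [303.79998779296875, 265.0]])
[ 603.6 -226.   126. ]
[ 591.7 -225.2  126. ]
[ 599.8 -108.8  126. ]
[ 613.3 -109.7  126. ]
[ 601.4 -172.4  126. ]
(np.int32(209), array([ 79.8, 195.5]), [[75.0, 216.6999969482422], [79.5, 167.6999969482422], [84.9000015258789, 168.1999969482422], [80.4000015258789, 217.1999969482422]])
[ 803.7 -172.6  126. ]
[ 786.9 -213.3  126. ]
[ 782.6 -212.6  126. ]
[ 799.2 -171.8  126. ]
[ 793.8 -190.5  126. ]
```

View pics/w4.png

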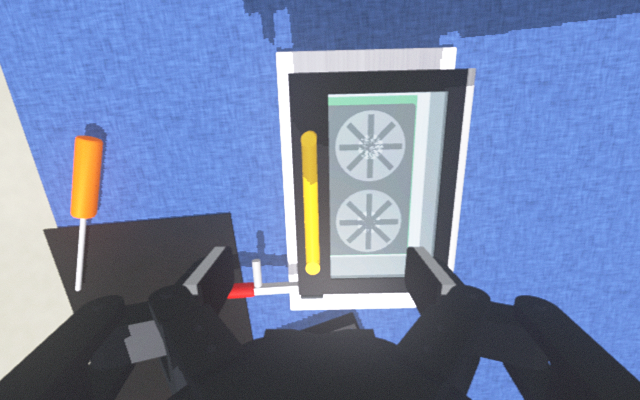

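The wrist view shows the bar from (308,131) to (311,265), with the middle at about (602,-167). With the earlier fix (598,-165) I take (601,-166). The clamp lies open at (245,290). Now I descend, then close.

```bash
python3 -m crank '[[0.03,-0.12,0,0],[0,0,0.4,0],[0,0,0.4,0],[0,0,0.4,0],[0,0,0.4,0],[0,0,0.3,0],[0,0,0.2,0],[0,0,0.08,0],[0,0,0,0],[0,0,0,0]]'
python3 -m crank '[[0,0,0,0],[0,0,0,0],[0,0,0,0],[0,0,0,0],[0,0,0,0],[0,0,0,0],[0,0,0,0],[0,0,0,0],[0,0,0,0],[0,0,0,0]]' 1
```

```text
time_s: 8.3
position: [602.0, -165.5, 108.4]
orientation: [-0.675, 0.738, -0.001, 0.0]
force: [0.5, -0.2, 1.2]
opening: 0.997
grip_force: 0.0
time_s: 9.3
position: [602.2, -165.5, 107.7]
orientation: [-0.675, 0.738, -0.001, 0.001]
force: [4.6, -1.4, -1.0]
opening: 0.117
grip_force: 58.4
```

It has a firm grip with little side force. I now lift along the arc about the hinge (r = 148 mm), 25° per call.

```bash
python3 -m crank '[[0,0.042,-0.122,0],[0,0.042,-0.122,0],[0,0.052,-0.118,0],[0,0.052,-0.118,0],[0,0.063,-0.113,0],[0,0.063,-0.113,0],[0,0.072,-0.107,0],[0,0.072,-0.107,0],[0,0.082,-0.101,0],[0,0.082,-0.101,0]]'
```

```text
time_s: 10.3
position: [572.0, -163.5, 164.8]
orientation: [-0.675, 0.738, -0.002, 0.001]
force: [7.8, -4.2, 1.0]
opening: 0.113
grip_force: 58.6
```

```bash
python3 -m crank '[[0,0.089,-0.093,0],[0,0.089,-0.093,0],[0,0.098,-0.085,0],[0,0.098,-0.085,0],[0,0.104,-0.076,0],[0,0.104,-0.076,0],[0,0.111,-0.066,0],[0,0.111,-0.066,0],[0,0.116,-0.057,0],[0,0.116,-0.057,0]]'
python3 -m crank '[[0,0,0,0],[0,0,0,0],[0,0,0,0],[0,0,0,0],[0,0,0,0],[0,0,0,0],[0,0,0,0],[0,0,0,0],[0,0,0,0],[0,0,0,0]]'
python3 - <<'E'
from h import *
s=status.state();im=grab_frame("scene");cv2.imwrite("pics/s5.png",cv2.resize(im[120:290,200:440,::-1],None,fx=3,fy=3))
p=s["position"]; d=p-[602.2,-165.5,107.7]; x=142+d[0]*.9962-d[1]*.087; z=42+d[2]
print(p,x,z,np.hypot(x,z),np.degrees(np.arctan2(z,x))-16.48,s["grip_force"],blobs(mask(im,"red"))[:1],blobs(mask(im,"yellow"))[:2])
E
```

```text
time_s: 11.3
position: [521.0, -160.0, 205.2]
orientation: [-0.675, 0.738, -0.005, 0.002]
force: [6.9, -6.6, 7.5]
opening: 0.115
grip_force: 58.4
time_s: 12.3
position: [521.0, -160.0, 205.2]
orientation: [-0.675, 0.738, -0.004, 0.002]
force: [6.1, -6.7, 8.7]
opening: 0.11
grip_force: 59.8
[ 520.97575612 -159.99579254  205.15589844] 60.60554220066144 139.45589844312178 152.0558428867975 50.03092237602182 59.79569613933563 [(np.int32(104), array([356.9, 248.8]), [[349.3999938964844, 241.8000030517578], [355.0, 239.0], [363.3999938964844, 255.8000030517578], [357.79998779296875, 258.6000061035156]])] [(np.int32(229), array([324.6, 326.2]), [[302.0, 324.0], [344.0, 324.0], [344.0, 329.0], [302.0, 329.0]]), (np.int32(138), array([267.7, 167.1]), [[260.1000061035156, 163.1999969482422], [278.8999938964844, 159.60000610351562], [282.0, 175.8000030517578], [263.1000061035156, 179.39999389648438]])]
```

View pics/s5.png

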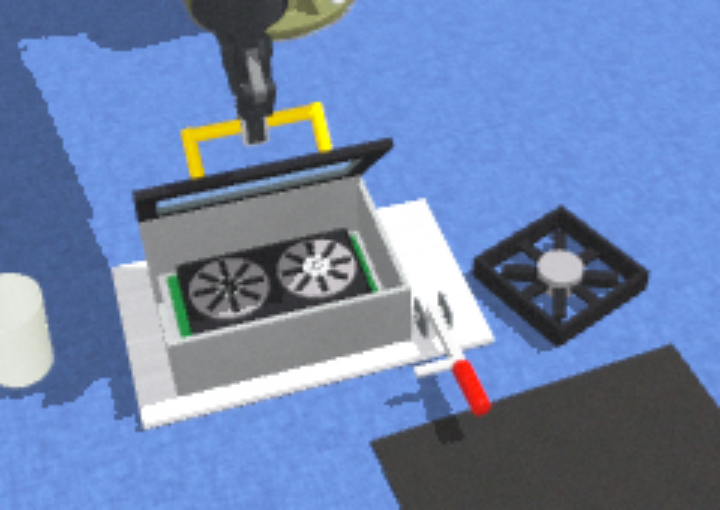

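The guard is up, held by the bar, with the clamp still open at (357,249) and the fan and cup unmoved. The bar ends appear at about (262,164) and (307,156). I'll check the angle by casting those rays onto the planes of the bar's ends.

```bash
python3 - <<'E'
from h import *
ya=np.radians(-4.8);X=np.array([np.cos(ya),np.sin(ya),0]);Y=np.array([-X[1],X[0],0])
def ang(bar,uvs,ys):
    for uv,y in zip(uvs,ys):
        o,d=ray("scene",uv); t=((bar+y*Y-o)@Y)/(d@Y);P=o+t*d-(bar-142*X-np.array([0,0,42]))
        print(y,"x",P@X,"z",P[2],np.hypot(P@X,P[2]),np.degrees(np.arctan2(P[2],P@X))-16.48)
bar=np.array([601,-166,126.])
im0=cv2.imread("pics/scene0.png")[:,:,::-1].copy()
im=grab_frame("scene")
for k,i in(("shut",im0),("now",im)):
    m=mask(i,"yellow");m[240:]=0; v,u=np.nonzero(m); e=[]
    for w in(u<=u.min()+5,u>=u.max()-5): # top of the bar near its ends
        uu=u[w];vv=v[w]; tops=[vv[uu==c].min() for c in np.unique(uu)]
        e.append((uu.min()+2.5 if uu.min()==u.min() else uu.max()-2.5,np.median(tops)+2))
    print(k,e); ang(bar,e,(-50,50))
E
```

```text
shut [(np.float64(273.5), np.float64(213.0)), (np.float64(314.5), np.float64(203.5))]
-50 x 105.891790409087 z 2.557342113034906 105.92266648232147 -15.096545886402389
50 x 163.49867376646827 z 65.52379450045055 176.13967176400465 5.3589581886917195
now [(np.float64(263.5), np.float64(165.0)), (np.float64(306.5), np.float64(158.0))]
-50 x 17.28971919230523 z 98.45612022959926 99.96270304675676 63.559936506224304
50 x 99.33189645526306 z 161.62052327631125 189.70508479613235 41.94513597977014
```

```bash
python3 - <<'E'
from h import *
c=calibration("scene");K=cam("scene")[0]
ya=np.radians(-4.8);X=np.array([np.cos(ya),np.sin(ya),0]);Y=np.array([-X[1],X[0],0]);bar=np.array([601,-166,126.]);h=bar-142*X-[0,0,42]
for t in(0,46,48,50,52,54):
    p=np.radians(t)
    def pt(a,b,y): return h+X*(a*np.cos(p)-b*np.sin(p))+np.array([0,0,a*np.sin(p)+b*np.cos(p)])+y*Y
    Q=[pt(142,42,-50),pt(142,42,50),pt(160,0,-110),pt(160,0,110)]
    print(t,cv2.projectPoints(np.array(Q),c["rvec"],c["tvec"],K,None)[0].round(1).reshape(-1).tolist())
s=status.state();print(s["position"],s["time_s"],s["force"])
i=cv2.imread("pics/s5.png")[50:240,100:420];cv2.imwrite("pics/s6.png",cv2.resize(i,None,fx=2.4,fy=2.4,interpolation=0))
E
```

```text
0 [274.5, 212.3, 312.6, 204.2, 254.4, 233.5, 336.7, 215.2]
46 [265.3, 167.4, 304.0, 160.0, 244.8, 188.1, 331.4, 170.8]
48 [264.9, 165.6, 303.6, 158.2, 244.3, 185.8, 330.9, 168.7]
50 [264.5, 163.8, 303.1, 156.5, 243.8, 183.6, 330.4, 166.5]
52 [264.1, 162.0, 302.6, 154.7, 243.4, 181.4, 329.9, 164.4]
54 [263.7, 160.3, 302.1, 153.1, 242.9, 179.2, 329.4, 162.3]
[ 520.98416771 -159.97436431  205.15739953] 12.4 [ 5.93551111 -6.29303653  7.07511299]
```

View pics/s6.png

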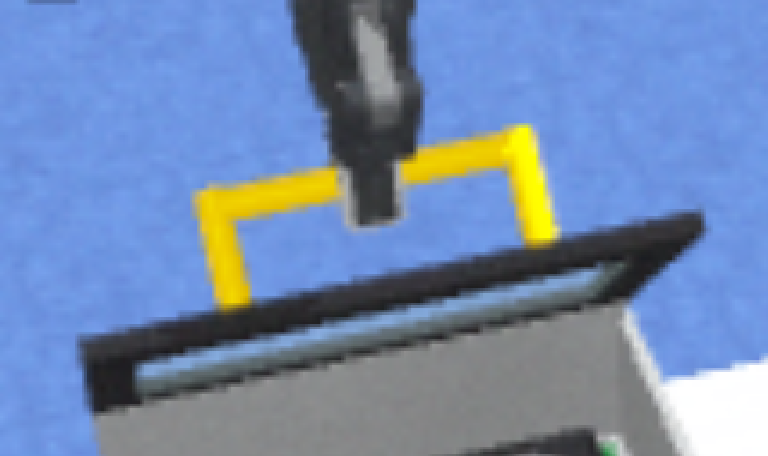

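The bar axis at about (264,164.6)–(303,157) reads roughly 49.4°, against 50.0° from the tool pose. I make a tiny nudge up, then hand in.

```bash
python3 -m crank '[[0,0.015,-0.007,0],[0,0.015,-0.007,0],[0,0,0,0],[0,0,0,0],[0,0,0,0],[0,0,0,0],[0,0,0,0],[0,0,0,0],[0,0,0,0],[0,0,0,0]]' && python3 -c "from rig import bot; print(bot.sign_off())"
```

```text
time_s: 13.4
position: [519.6, -159.9, 205.8]
orientation: [-0.675, 0.738, -0.004, 0.002]
force: [6.8, -6.4, 7.8]
opening: 0.109
grip_force: 59.6
the job is handed in; nothing more can be done
None
```

The job is handed in at 13.4 s: the clamp lies at its open stop, the gripper is holding the guard at about 50° by its yellow handle, and I never touched the fan, cup or flask.

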